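Snap the cover back on the receipt printer

TASK

The shop's receipt printer has its paper in but its cover is off: fit the printer's own cover (the one with a tongue at the front). With the rear held up, hook the tongue into the slot at the front of the bay, then swing the rear down and press until it snaps flat under the catch, without forcing it, and let go. Leave the other things on the counter where they are.

Things in the scene. Friction and masses are not known exactly. Their poses are not given: they have to be found in the camera images.
- printer: Grey receipt printer 195 mm long (its x, -100 to +95 mm), 120 mm wide (y), top 66 mm above the table; does not move. Origin on its underside, midway in y; x points from its front (paper exit, nearest the robot) to its rear (catch), z up. The open bay in its top holds the paper roll, whose top is 53 mm above the table. Friction differs from run to run.
- bay (a point): Centre of the recess for the cover, at ledge height (printer x 0, y 0, 60 mm up). The recess is 112 mm long (x +-56), 91 mm wide (y +-45.5) and 6 mm deep; the cover's plate lies on two side ledges (|y| 31 to 45.5 mm), 60 mm above the table, with the open bay between them. Pressing the cover on it with over 80 N is forcing it.
- slot (a point): Middle of the lower edge of the overhang at the recess's front end (printer x -56 mm, y 0, 61 mm up). The cover's tongue hooks under it: overhang 5 mm thick (61 to 66 mm up), pocket under it 20 mm deep in x (to -76 mm), 62 mm wide, open below to 9 mm above the table.
- catch (a joint): Sprung catch at the rear of the bay, a black wedge 32 mm wide. 0 m = at rest; grows as it is pushed to the printer's rear (+x), at most 0.008. At rest its nose reaches to printer x +51.5 mm, over the seated cover's edge: flat underside 65.8 mm up, front sloping back at 60 degrees to 79 mm up. Spring 3.2 N plus 0.8 N per mm: pressing the cover's rear down with 8 to 18 N drives it back, then it springs over.
- cover: The printer's cover, loose, grey, 56 to 112 g, lying flat right way up on one side of the printer. Plate 110 (x) by 86 (y) mm, 5 mm thick, 4 to 9 mm above the underside. Origin: on the underside, below the plate's middle; x points from its front lip to its rear edge, z up. Under the rear a rib 50 mm wide, 4 mm deep.
- rib (a point): Middle of the top of the cover's grip rib (cover x +18 mm, y 0, 33 mm above its underside). Rib 12 mm thick (along x), 44 mm long (along y), 24 mm high above the plate.
- lip (a point): On the cover: middle of the upper front edge of its tongue (cover x -69 mm, y 0, 4 mm above the underside). The tongue (front lip) is 50 mm wide, 0 to 4 mm above the underside and sticks out 14 mm in front of the plate.
- heel (a point): On the cover: middle of the plate's rear lower edge (cover x +55 mm, y 0, 4 mm above the underside).
- hatch: A look-alike that does not belong to this printer: plain grey plate 130 x 100 mm with the same grip rib, but with straight edges all round and no tongue; lies flat on the other side of the printer; origin under its centre.
- tin_a: Food tin, 66 mm across, 75 mm tall; origin under its centre.
- tin_b: Food tin, 74 mm across, 55 mm tall; origin under its centre.
- sauce: Sauce bottle, 66 mm across, 200 mm tall; origin under its centre.
- tape: Roll core ring lying flat, 60 mm across, 20 mm tall; origin under its centre.
- bowl: Bowl, 120 mm across, 55 mm tall; origin under its centre.
- carton: Small carton 50 x 90 x 30 mm; origin under its centre.
There are look-alikes about, which are no part of the job. What is shaped like the cover but purple is not meant.

How it is judged:
By the outcome, as a careful person would: the job done as asked, in the order asked, and still so for the second after the job is handed in, with the robot touching nothing.
It also fails if it takes over 51 s, if anything falls off the work surface, if the arm or the gripper's body presses on something with over 40 N, if the wrist force passes 120 N, or if a joint passes its speed limit or range.

ROBOT

A 6-joint arm with a two-finger parallel gripper is mounted at the origin on the work surface. World frame = base frame: x ahead of the robot, y to its left, z up, the work surface at z = 0. Lengths are in mm, angles in rad, forces in N, time in s.
With the tool pointing down it reaches from about 425 to 925 mm from the base axis. Payload 12.5 kg.
Tool frame: the origin (TCP) lies midway between the tips of the shut fingers; the grasp point (between the pads) lies 19 mm behind it (r.hold_point_z is the distance from the TCP to the grasp point, in mm); x points along the fingers, z is the direction in which the jaws open and shut, and the axes are right-handed (so a half turn about x gives the same grasp; the last joint's range is limited). The gripper opens to 85 mm and grips with 20 to 120 N. Pads are 22 mm wide; open, the fingers measure 114 mm over their backs; the gripper's body (76 mm by 85 mm) begins 54 mm behind the grasp point. The pads swing forward as they close: fully open they stand 13 mm farther back than shut.
Start: joints at [-1.319, 0.491, 1.559, -0, 1.092, -0.106], TCP at [218.907, -585.427, 231.327] pointing down, gripper open.
Joint ranges: [-3.1, 3.1], [-0.84, 2.19], [0.05, 2.79], [-1.13, 4.28], [0.06, 2.93], [-2.69, 2.69]. Speed limits (rad/s): [2.22, 2.22, 2.79, 3.14, 3.14, 3.14].

INTERFACE

Orientations are given as [roll, pitch, yaw] about the fixed x, y, z axes, in that order (R = Rz(yaw) Ry(pitch) Rx(roll)).
In Python, from plant import r gives the robot as it stands.
- The arm moves only by the tool carry_out, never from a script. Its argument "commands" is a list that holds one entry, the list of rows, each a list of 7 numbers: the turn, a rotation vector about the tool's x, y, z in rad, then the shift along the tool's x, y, z in cm, then the closure, from 0 (fully open) to 1 (shut). In form: [[[rx, ry, rz, tx, ty, tz, claw], ...]]. A call has 1 to 12 rows; each row shifts and turns the pose as measured when the row begins, along the tool's axes as they then stand; what a row does not reach is not made up. A row lasts 1/12 s, in which the tool goes at most 41.7 mm and 7.16 degrees, less where a joint would pass 70% of its speed; a pose out of reach is approached as far as the arm can. A call with a gripper value outside its range is refused whole. The fingers move at their own pace and stop on an object; "grip_force" is the grip in N (left out, the last holds). Time passes only in rows, so rows that do not move let the fingers close. It gives the time, the measured TCP pose, the force and the opening at its end, in the units of the state.
- r.sense(): the state, without advancing time (a new reading comes with each control period).
- r.snapshot(name): name is "scene" or "top"; returns (picture, depth): 480x640x3 uint8, blue, green, red; 480x640 float32, mm along the optical axis (not along the pixel's ray), 0 where there is no reading.
- r.get_calibration(name): a dict with "fx", "fy", "cx", "cy" (pixels), "k1" (the pictures are not rectified: a ray, as slopes to the right and down, at radius r is drawn at 1 + k1 r^2 times it, then the intrinsics apply), "world_from_camera" (4x4, takes a point from camera to world coordinates). Camera axes: x right, y up, looking along -z (the intrinsics and any distortion apply to the point x, -y, -z); pixel columns grow to the right and rows downward; lengths in mm; the calibration is good to about 2 mm. A picture is of the moment at which its call begins. get_calibration takes no time and is no camera call.
- r.sign_off(): hands the job in, once; it reports no verdict.
Trained networks look in the newest picture that a camera, given by its name, has taken for a name from the list of things; names that differ only in an ending like _2 or _b are one class to them, and where a whole thing is asked for, a point or a joint stands for the part that bears it (a point fixed in the world has none). Each returns a list of dicts, best first, with "p" (0 to 1); they miss things now and then, are a little off and sometimes report something else, mostly with a low value. They report only what shows in the picture. A call takes as long as a camera call. They do not tell look-alikes from the thing itself.
- r.look_for(camera, query): "extent" ([centre column, centre row, width, height] in pixels, round what is visible of it).
- r.spot_point(camera, query): "location" ([column, row] in pixels: a listed point, or the origin of a listed thing).
The state is a dict: "time": time; "joint_positions": joint angles; "joint_velocities": joint speeds; "joint_efforts": joint torques, N m; "ee_pos": TCP position; "ee_rot": TCP orientation; "force": force on the tool from outside, world axes, zero at the start; "ft_torque": the same for the moment, N m; "width": finger opening in mm.
Only numpy, scipy, OpenCV 4.12 (cv2) and the standard library are available. Lean on these libraries where they do the work, as an engineer would, in place of code of your own. Each camera call takes 0.05 s, during which the arm holds its last target. There are 200 camera calls.

## Working session

There is one attempt and no reset: what is moved stays moved. The work goes in short steps, Python scripts to look and compute and a tool call to move; the robot and the scene stay as the last step left them, time stands still between calls to the robot, and variables do not carry over. Pictures are saved under pics/ and viewed, about 8 in all and at most 12, crops included, and the job is handed in when it is done.

Besides the shell and the picture viewer there is one more tool, called after "Emit:" by a JSON object that holds its "api" and its "payload", one argument or row to a line. carry_out: Moves the arm, as the interface text tells. Its arguments: {"type":"object","properties":{"commands":{"type":"array"},"grip_force":{"type":"number"}},"required":["commands"]}

```bash
ls; mkdir -p pics; cat > h.py <<'E'
import numpy as np, cv2
from plant import r
from scipy.spatial.transform import Rotation as Ro
def cal(n):
    return r.get_calibration(n)
def pix2w(n,uv,depth=None,z=None):
    c=cal(n); K=np.array([[c['fx'],0,c['cx']],[0,c['fy'],c['cy']],[0,0,1.]])
    uv=np.asarray(uv,float).reshape(-1,2)
    d=(uv-[c['cx'],c['cy']])/[c['fx'],c['fy']]
    s=d.copy()
    for _ in range(20): s=d/(1+c['k1']*(s**2).sum(1,keepdims=True))
    T=np.array(c['world_from_camera'])
    ray=np.c_[s[:,0],-s[:,1],-np.ones(len(s))]
    if z is not None:
        w=ray@T[:3,:3].T; k=(z-T[2,3])/w[:,2]; return T[:3,3]+w*k[:,None]
    return (ray*np.asarray(depth).reshape(-1,1))@T[:3,:3].T+T[:3,3]
def w2pix(n,P):
    c=cal(n);T=np.array(c['world_from_camera']);p=(np.asarray(P,float).reshape(-1,3)-T[:3,3])@T[:3,:3]
    s=np.c_[p[:,0]/-p[:,2],-p[:,1]/-p[:,2]]; s=s*(1+c['k1']*(s**2).sum(1,keepdims=True))
    return s*[c['fx'],c['fy']]+[c['cx'],c['cy']]
def cloud(n,dep):
    v,u=np.mgrid[0:480,0:640]; P=pix2w(n,np.c_[u.ravel(),v.ravel()],dep.ravel()).reshape(480,640,3); P[dep<=0]=np.nan; return P
E
python3 - <<'E'
from h import *
for n in ['scene','top']:
    im,d=r.snapshot(n); cv2.imwrite(f'pics/{n}0.png',im); np.save(n+'0.npy',d)
    print(n,np.round(cal(n)['world_from_camera'],2).tolist())
    for q in ['cover','hatch','printer']:
        print(q,[(np.round(x['extent']).tolist(),round(x['p'],2)) for x in r.look_for(n,q)][:4])
    for q in ['rib','lip','heel','slot','bay','catch']:
        print(q,[(np.round(x['location']).tolist(),round(x['p'],2)) for x in r.spot_point(n,q)][:4])
s=r.sense();print(s)
E
```

```text
pics
scene [[-0.01, -0.62, 0.78, 1278.1], [1.0, -0.02, -0.0, 10.88], [0.02, 0.78, 0.62, 702.94], [0.0, 0.0, 0.0, 1.0]]
cover [([442.0, 207.0, 53.0, 34.0], 0.89), ([437.0, 264.0, 53.0, 41.0], 0.79), ([353.0, 230.0, 43.0, 26.0], 0.72), ([236.0, 200.0, 55.0, 24.0], 0.58)]
hatch [([200.0, 257.0, 77.0, 56.0], 0.95), ([438.0, 264.0, 55.0, 45.0], 0.23)]
printer [([294.0, 281.0, 90.0, 101.0], 0.63), ([530.0, 292.0, 67.0, 57.0], 0.43)]
rib [([223.0, 193.0], 0.83), ([436.0, 194.0], 0.72), ([440.0, 257.0], 0.71)]
lip [([444.0, 240.0], 0.87), ([260.0, 204.0], 0.78), ([460.0, 224.0], 0.74)]
heel [([427.0, 193.0], 0.84), ([210.0, 205.0], 0.67), ([429.0, 276.0], 0.62)]
slot [([301.0, 249.0], 0.77)]
bay [([295.0, 267.0], 0.62)]Traceback (most recent call last):
  File "<stdin>", line 8, in <module>
ValueError: it knows: bay, bowl, carton, cover, hatch, heel, lip, printer, rib, sauce, slot, tape, tin
```

```bash
python3 - <<'E'
from h import *
n='top'
im,d=r.snapshot(n); cv2.imwrite(f'pics/top0.png',im); np.save(n+'0.npy',d)
print(n,np.round(cal(n)['world_from_camera'],2).tolist())
for q in ['cover','hatch','printer']:
    print(q,[(np.round(x['extent']).tolist(),round(x['p'],2)) for x in r.look_for(n,q)][:4])
for q in ['rib','lip','heel','slot','bay']:
    print(q,[(np.round(x['location']).tolist(),round(x['p'],2)) for x in r.spot_point(n,q)][:4])
s=r.sense();print(s)
E
```

```text
top [[0.03, 0.98, -0.21, 258.01], [-1.0, 0.03, -0.01, 4.38], [-0.0, 0.21, 0.98, 1146.63], [0.0, 0.0, 0.0, 1.0]]
cover [([207.0, 237.0, 59.0, 66.0], 0.81), ([181.0, 330.0, 62.0, 73.0], 0.69), ([413.0, 324.0, 56.0, 14.0], 0.63)]
hatch [([432.0, 245.0, 58.0, 73.0], 0.67)]
printer [([340.0, 197.0, 70.0, 105.0], 0.58)]
rib [([428.0, 335.0], 0.87), ([180.0, 338.0], 0.81), ([208.0, 226.0], 0.57), ([357.0, 280.0], 0.33)]
lip [([170.0, 305.0], 0.76), ([192.0, 264.0], 0.74), ([426.0, 158.0], 0.74), ([384.0, 341.0], 0.69)]
heel [([191.0, 354.0], 0.96), ([221.0, 215.0], 0.72)]
slot [([207.0, 224.0], 0.5)]
bay [([340.0, 192.0], 0.72), ([342.0, 201.0], 0.33)]
{'time': 0.9, 'joint_positions': array([-1.31862179e+00,  4.90840848e-01,  1.55887250e+00, -2.56870921e-05,
        1.09170031e+00, -1.05603850e-01]), 'joint_velocities': array([-0.00186172,  0.00088561, -0.00073734, -0.00086234,  0.00035177,
        0.00025965]), 'joint_efforts': array([-1.50445689e-03, -6.18270779e+01, -2.61845613e+01, -1.01823384e-04,
        4.56552143e-04,  1.86398455e-05]), 'ee_pos': array([ 218.89152238, -585.44381997,  231.37319528]), 'ee_rot': array([-0.23227939,  1.57061588, -1.44528548]), 'force': array([-0.65327691, -0.50060847,  0.35860557]), 'ft_torque': array([-0.07154477,  0.04051948, -0.01881112]), 'width': 85.3896743153386}
```

View pics/scene0.png

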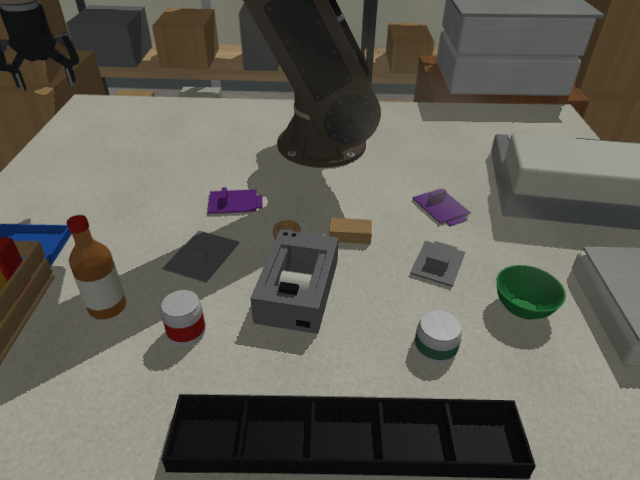

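View pics/top0.png

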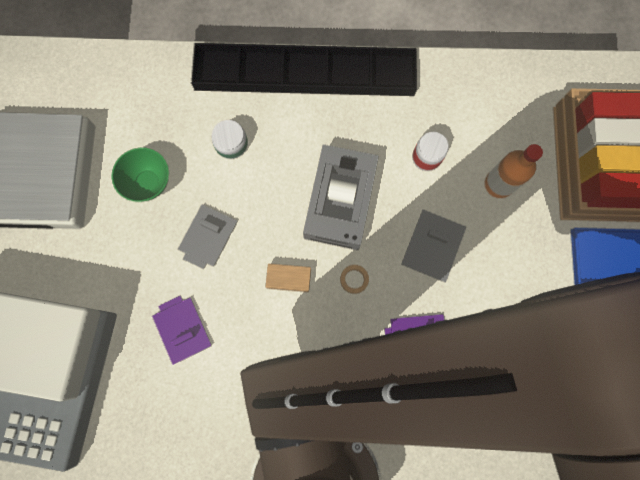

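In the scene view the candidates are grey (437,264) / top (208,237), the purple pair at top (181,330) and (415,322), and a grey plain plate at top (434,245), which is the hatch. The grey one at top (208,237), with a tongue at its lower edge near (194,264), fits the cover. I'll confirm with a crop and measure.

```bash
python3 - <<'E'
from h import *
im=cv2.imread('pics/top0.png'); d=np.load('top0.npy')
a=cv2.resize(im[195:280,160:260],None,fx=4,fy=4,interpolation=3)
b=cv2.resize(im[130:255,295:390],None,fx=4,fy=4,interpolation=3)
H=max(a.shape[0],b.shape[0]); f=lambda x:cv2.copyMakeBorder(x,0,H-x.shape[0],0,0,0)
cv2.imwrite('pics/crop.png',np.hstack([f(a),f(b)]))
P=cloud('top',d)
def rect(box,z0,z1,lab):
    u0,v0,u1,v1=box; Q=P[v0:v1,u0:u1].reshape(-1,3); m=(Q[:,2]>z0)&(Q[:,2]<z1); q=Q[m]
    print(lab,len(q),'z',np.round(np.percentile(q[:,2],[5,50,95]),1),cv2.minAreaRect(q[:,:2].astype(np.float32)),'mean',q.mean(0).round(1)); return q
Q=P[200:275,165:250].reshape(-1,3); print('table',np.nanpercentile(Q[:,2],[1,5,20,50]).round(1))
rect((165,195,250,275),5,14,'plate'); rect((165,195,250,275),26,40,'rib')
rect((165,195,250,275),2,40,'all')
rect((295,130,390,255),58,75,'printer top'); rect((295,130,390,255),10,75,'printer all')
for uv,z in (([194,265],4),([221,213],4),([208,226],33)): print(uv,pix2w('top',[uv],z=z).round(1))
E
```

```text
table [-4.4 -2.9 -0.8  1.9]
plate 1960 z [ 5.7  9.  12.5] ((494.2449951171875, 248.0799560546875), (173.26133728027344, 178.0770721435547), 4.881948947906494) mean [489.7 247.5   9.1]
rib 129 z [28.5 32.6 35.8] ((508.7918701171875, 238.5806121826172), (44.7715950012207, 13.634417533874512), 65.80745697021484) mean [508.2 239.   32.5]
all 3247 z [ 2.3  7.7 14.8] ((495.1691589355469, 248.83262634277344), (177.1416473388672, 182.07443237304688), 2.9353978633880615) mean [492.7 249.    8.1]
printer top 3602 z [59.5 65.4 69.3] ((575.4762573242188, -35.015296936035156), (120.33551025390625, 199.21435546875), 79.67731475830078) mean [570.  -34.   65.1]
printer all 5041 z [14.2 63.9 68.9] ((575.3869018554688, -34.9990234375), (120.33551025390625, 199.39598083496094), 79.67731475830078) mean [570.  -33.9  57.3]
[194, 265] [[427.3 270.7   4. ]]
[221, 213] [[542.1 221.    4. ]]
[208, 226] [[506.2 240.9  33. ]]
```

View pics/crop.png

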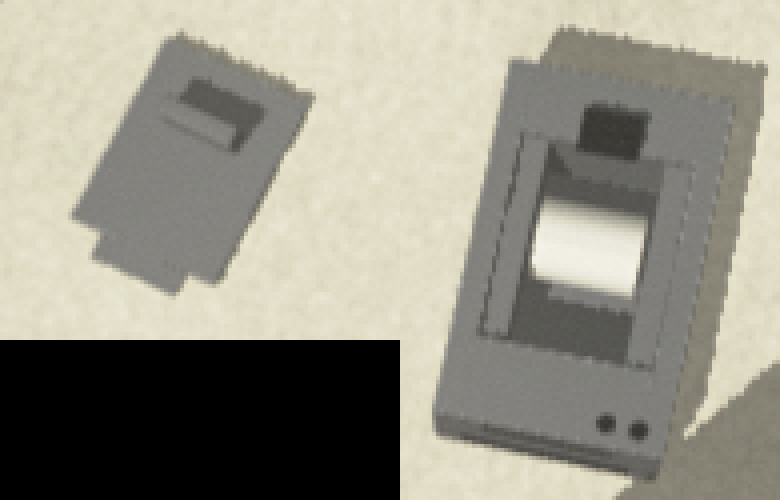

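The crop confirms it: the grey piece on the left has the tongue at its lower edge, (93–178, 260–294), and the printer's bay has its catch at the top, so its rear is away from the robot. I'll refine both poses from corners and set the grasp target.

```bash
cat >> h.py <<'E'
def fit2d(M,W):  # model xy -> world xy : angle, origin, rms
    M=np.array(M,float);W=np.array(W,float);mc,wc=M.mean(0),W.mean(0)
    a,b=M-mc,W-wc; th=np.arctan2((a[:,0]*b[:,1]-a[:,1]*b[:,0]).sum(),(a*b).sum())
    R=np.array([[np.cos(th),-np.sin(th)],[np.sin(th),np.cos(th)]]); o=wc-R@mc
    return th,o,np.round(M@R.T+o-W,1).tolist()
def frame(th,o,z): T=np.eye(4);T[:3,:3]=Ro.from_euler('z',th).as_matrix();T[:3,3]=[o[0],o[1],z];return T
def tcp():
    s=r.sense();T=np.eye(4);T[:3,:3]=Ro.from_euler('xyz',s['ee_rot']).as_matrix();T[:3,3]=s['ee_pos'];return T
# tool in cover frame: tool x=-z, tool z=sg*x
def tool_in_cover(sg,h,x=18.,y=0.):
    T=np.eye(4);T[:3,0]=[0,0,-1];T[:3,2]=[sg,0,0];T[:3,1]=np.cross(T[:3,2],T[:3,0]);T[:3,3]=[x,y,h];return T
def rows(Tt,n,claw,T0=None,show=True):  # n equal rows from T0 to Tt
    T=tcp() if T0 is None else T0
    D0=np.linalg.inv(T)@Tt; rv=Ro.from_matrix(D0[:3,:3]).as_rotvec(); out=[]
    p0=T[:3,3].copy(); R0=T[:3,:3].copy()
    for i in range(n):
        R=R0@Ro.from_rotvec(rv*i/n).as_matrix(); out.append([*np.round(rv/n,3).tolist(),*np.round(R.T@(Tt[:3,3]-p0)/n/10,2).tolist(),claw])
    if show: print('deg/row',np.degrees(np.linalg.norm(rv))/n,'mm/row',np.linalg.norm(Tt[:3,3]-p0)/n); print('[['+',\n'.join(map(str,out))+']]')
    return out
E
python3 - <<'E'
from h import *
c=np.array([[202.5,204.25],[238.5,219.25],[178.25,249.25],[214.5,265.5]])-.375
W=pix2w('top',c,z=9)[:,:2]
th,o,e=fit2d([[55,43],[55,-43],[-55,43],[-55,-43]],W); print('cover',np.degrees(th),o,e)
p=np.array([[325.5,163],[368,170.75],[315.5,213.25],[358.75,222]])-.375
W=pix2w('top',p,z=66)[:,:2]
tp,op,e=fit2d([[56,45.5],[56,-45.5],[-56,45.5],[-56,-45.5]],W); print('printer',np.degrees(tp),op,e)
np.savez('pose.npz',c=frame(th,o,0),p=frame(tp,op,0))
T=tcp();print(T.round(3))
print('rib',frame(th,o,0)@[18,0,33,1])
for sg in (1,-1):
    G=frame(th,o,0)@tool_in_cover(sg,12); D=Ro.from_matrix(T[:3,:3].T@G[:3,:3]).as_rotvec(degrees=True); print(sg,D)
E
```

```text
cover -23.09584620998605 [494.12322695 244.49055252] [[1.5, 0.5], [-1.1, 0.8], [0.3, -0.6], [-0.8, -0.7]]
printer -9.465749958397195 [578.92065638 -36.17420691] [[0.8, 0.2], [0.4, -0.8], [-1.1, 0.9], [-0.1, -0.3]]
[[ 0.00000e+00  9.37000e-01  3.50000e-01  2.18892e+02]
 [-0.00000e+00  3.50000e-01 -9.37000e-01 -5.85444e+02]
 [-1.00000e+00 -0.00000e+00  0.00000e+00  2.31373e+02]
 [ 0.00000e+00  0.00000e+00  0.00000e+00  1.00000e+00]]
rib [510.68052584 237.42968476  33.           1.        ]
1 [-4.64042836e+01  8.54134577e-03  6.32274846e-03]
-1 [ 1.33595716e+02  7.80257444e-03 -1.05404298e-02]
```

```bash
python3 - <<'E'
from h import *
C=np.load('pose.npz')['c']; T=tcp(); G=C@tool_in_cover(1,110)
B=T.copy(); B[:3,:3]=T[:3,:3]@Ro.from_rotvec([-.40,0,0]).as_matrix(); B[:3,3]=[480,-190,240]
rows(B,12,0,T); rows(G,12,0,B)
E
```

```text
deg/row 1.909859317102744 mm/row 39.49576925312903
[[[-0.033, 0.0, -0.0, -0.07, 3.19, -2.32, 0],
[-0.033, 0.0, -0.0, -0.07, 3.27, -2.22, 0],
[-0.033, 0.0, -0.0, -0.07, 3.34, -2.11, 0],
[-0.033, 0.0, -0.0, -0.07, 3.41, -1.99, 0],
[-0.033, 0.0, -0.0, -0.07, 3.47, -1.88, 0],
[-0.033, 0.0, -0.0, -0.07, 3.53, -1.76, 0],
[-0.033, 0.0, -0.0, -0.07, 3.59, -1.64, 0],
[-0.033, 0.0, -0.0, -0.07, 3.64, -1.52, 0],
[-0.033, 0.0, -0.0, -0.07, 3.69, -1.4, 0],
[-0.033, 0.0, -0.0, -0.07, 3.74, -1.28, 0],
[-0.033, 0.0, -0.0, -0.07, 3.78, -1.15, 0],
[-0.033, 0.0, -0.0, -0.07, 3.81, -1.03, 0]]]
deg/row 1.9571645130027775 mm/row 37.31783812390733
[[[-0.034, 0.0, 0.0, 1.08, 2.63, -2.41, 0],
[-0.034, 0.0, 0.0, 1.08, 2.71, -2.32, 0],
[-0.034, 0.0, 0.0, 1.08, 2.79, -2.23, 0],
[-0.034, 0.0, 0.0, 1.08, 2.87, -2.13, 0],
[-0.034, 0.0, 0.0, 1.08, 2.94, -2.03, 0],
[-0.034, 0.0, 0.0, 1.08, 3.01, -1.93, 0],
[-0.034, 0.0, 0.0, 1.08, 3.07, -1.83, 0],
[-0.034, 0.0, 0.0, 1.08, 3.13, -1.72, 0],
[-0.034, 0.0, 0.0, 1.08, 3.19, -1.61, 0],
[-0.034, 0.0, 0.0, 1.08, 3.24, -1.5, 0],
[-0.034, 0.0, 0.0, 1.08, 3.29, -1.39, 0],
[-0.034, 0.0, 0.0, 1.08, 3.34, -1.28, 0]]]
```

Emit:
{"api": "carry_out", "payload": {
  "commands": [
    [[-0.033,0,0,-0.1,3.2,-2.3,0],[-0.033,0,0,-0.1,3.3,-2.2,0],[-0.033,0,0,-0.1,3.3,-2.1,0],[-0.033,0,0,-0.1,3.4,-2.0,0],[-0.033,0,0,-0.1,3.5,-1.9,0],[-0.033,0,0,-0.1,3.5,-1.8,0],[-0.033,0,0,-0.1,3.6,-1.6,0],[-0.033,0,0,-0.1,3.6,-1.5,0],[-0.033,0,0,0,3.7,-1.4,0],[-0.033,0,0,0,3.7,-1.3,0],[-0.033,0,0,0,3.8,-1.2,0],[-0.033,0,0,0,3.8,-1.0,0]]
  ]
}}

```text
time: 1.9
ee_pos: [484.2, -178.6, 239.2]
ee_rot: [-0.153, 1.566, -0.964]
force: [0.4, 0.5, 0.7]
width: 85.8
```

Emit:
{"api": "carry_out", "payload": {
  "commands": [
    [[-0.034,0,0,1.0,2.6,-2.4,0],[-0.034,0,0,1.0,2.7,-2.3,0],[-0.034,0,0,1.0,2.8,-2.2,0],[-0.034,0,0,1.0,2.9,-2.1,0],[-0.034,0,0,1.0,2.9,-2.0,0],[-0.034,0,0,1.0,3.0,-1.9,0],[-0.034,0,0,1.0,3.1,-1.8,0],[-0.034,0,0,1.0,3.1,-1.7,0],[-0.034,0,0,1.0,3.2,-1.6,0],[-0.034,0,0,1.0,3.2,-1.5,0],[-0.034,0,0,1.0,3.3,-1.4,0],[-0.034,0,0,1.0,3.3,-1.3,0]]
  ]
}}

```text
time: 2.9
ee_pos: [515.2, 268.5, 115.3]
ee_rot: [-0.003, 1.555, -0.384]
force: [0.7, -0.5, -0.2]
width: 85.5
```

```bash
python3 - <<'E'
from h import *
th=np.radians(-23.4); o=np.array([509.9,238])-18*np.array([np.cos(th),np.sin(th)])
p=np.load('pose.npz')['p']; np.savez('pose.npz',c=frame(th,o,0),p=p)
C=frame(th,o,0); G=C@tool_in_cover(1,70); rows(G,2,0); print(); rows(C@tool_in_cover(1,14),4,0,G)
E
```

```text
deg/row 0.9094281409389606 mm/row 27.44175082587774
[[[0.014, 0.008, -0.0, 2.27, -1.51, 0.29, 0],
[0.014, 0.008, -0.0, 2.27, -1.51, 0.32, 0]]]

deg/row 0.0 mm/row 13.999999999999996
[[[0.0, 0.0, 0.0, 1.4, 0.0, 0.0, 0],
[0.0, 0.0, 0.0, 1.4, 0.0, 0.0, 0],
[0.0, 0.0, 0.0, 1.4, 0.0, 0.0, 0],
[0.0, 0.0, 0.0, 1.4, 0.0, 0.0, 0]]]
```

Emit:
{"api": "carry_out", "payload": {
  "commands": [
    [[0.014,0.008,0,2.0,-1.5,0.3,0],[0.014,0.008,0,2.0,-1.5,0.3,0],[0,0,0,0,0,0,0],[0,0,0,0,0,0,0]]
  ]
}}

```text
time: 3.23
ee_pos: [508.8, 247.1, 72.4]
ee_rot: [2.117, 1.569, 1.721]
force: [0.2, 0.1, 1.1]
width: 85.1
```

```bash
python3 - <<'E'
from h import *
C=np.load('pose.npz')['c']; rows(C@tool_in_cover(1,14),4,0)
im,d=r.snapshot('scene'); cv2.imwrite('pics/s1.png',cv2.resize(im[150:310,340:540],None,fx=4,fy=4,interpolation=3))
E
```

```text
deg/row 0.18102058467701124 mm/row 14.776690265078011
[[[0.003, -0.0, -0.0, 1.46, -0.2, 0.11, 0],
[0.003, -0.0, -0.0, 1.46, -0.2, 0.11, 0],
[0.003, -0.0, -0.0, 1.46, -0.2, 0.11, 0],
[0.003, -0.0, -0.0, 1.46, -0.2, 0.11, 0]]]
```

View pics/s1.png

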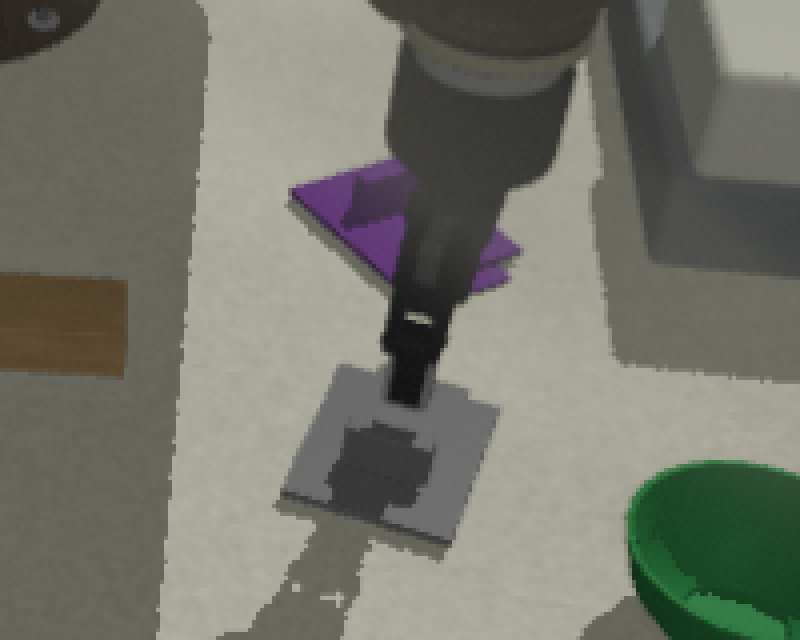

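The near finger (405,390) is over the grey cover, in line with its rib (about 385,450). I'll descend and close.

Emit:
{"api": "carry_out", "payload": {
  "commands": [
    [[0.003,0,0,1.4,-0.2,0.1,0],[0.003,0,0,1.4,-0.2,0.1,0],[0.003,0,0,1.4,-0.2,0.1,0],[0.003,0,0,0.9,-0.2,0.1,0],[0,0,0,0,0,0,0]]
  ]
}}

```text
time: 3.7
ee_pos: [514.0, 239.1, 26.4]
ee_rot: [0.827, 1.559, 0.417]
force: [0.5, -0.1, -0.3]
width: 85.3
```

```bash
python3 - <<'E'
from h import *
C=np.load('pose.npz')['c']; rows(C@tool_in_cover(1,13),1,0)
E
```

```text
deg/row 0.6764133086076107 mm/row 14.086763075448193
[[[-0.002, 0.008, -0.009, 1.34, -0.28, -0.34, 0]]]
```

Emit:
{"api": "carry_out", "payload": {
  "commands": [
    [[-0.002,0.008,-0.009,0.7,-0.2,-0.3,0],[0,0,0,0.6,-0.1,0,0],[0,0,0,0,0,0,0.0],[0,0,0,0,0,0,0]]
  ]
}}

```text
time: 4.03
ee_pos: [511.3, 237.9, 14.9]
ee_rot: [0.474, 1.569, 0.066]
force: [-0.0, 0.0, 0.2]
width: 85.1
```

```bash
python3 - <<'E'
from h import *
C=np.load('pose.npz')['c']; rows(C@tool_in_cover(1,13),1,0)
E
```

```text
deg/row 0.11782985874303252 mm/row 2.3394825818934413
[[[0.0, 0.002, -0.001, 0.19, -0.05, -0.13, 0]]]
```

Emit:
{"api": "carry_out", "payload": {
  "commands": [
    [[0,0,0,0.1,0,-0.1,0.7],[0,0,0,0,0,0,1],[0,0,0,0,0,0,1],[0,0,0,0,0,0,1],[0,0,0,0,0,0,1],[0,0,0,0,0,0,1],[0,0,0,0,0,0,1],[0,0,0,0,0,0,1]]
  ],
  "grip_force": 50
}}

```text
time: 4.7
ee_pos: [510.9, 238.9, 15.4]
ee_rot: [0.622, 1.566, 0.214]
force: [0.7, -0.3, -1.1]
width: 10.9
```

```bash
cat >> h.py <<'E'
from scipy.optimize import minimize
from scipy.ndimage import map_coordinates
def seg(a,b,n=40): return np.linspace(a,b,n)
def poly(pts): return np.vstack([seg(np.array(pts[i],float),np.array(pts[(i+1)%len(pts)],float)) for i in range(len(pts))])
def rectm(x0,x1,y,z): return [[x0,y,z],[x1,y,z],[x1,-y,z],[x0,-y,z]]
def fitedge(im,n,M,T0,span=(6,6,.05),sig=1.0):
    g=cv2.GaussianBlur(cv2.cvtColor(im,cv2.COLOR_BGR2GRAY).astype(float),(0,0),sig)
    G=np.hypot(cv2.Sobel(g,cv2.CV_64F,1,0),cv2.Sobel(g,cv2.CV_64F,0,1)); G=np.minimum(G,60)
    def cost(p):
        D=np.eye(4);D[:3,:3]=Ro.from_euler('z',p[2]).as_matrix();D[:2,3]=p[:2]
        W=(T0@D@np.c_[M,np.ones(len(M))].T).T[:,:3]; uv=w2pix(n,W)
        return -map_coordinates(G,[uv[:,1],uv[:,0]],order=1).mean()
    best=min((minimize(cost,[a,b,c],method='Nelder-Mead',options=dict(initial_simplex=[[a,b,c],[a+2,b,c],[a,b+2,c],[a,b,c+.01]])) for a in np.linspace(-span[0],span[0],5) for b in np.linspace(-span[1],span[1],5) for c in (-span[2]/2,0,span[2]/2)),key=lambda s:s.fun)
    return best.x,best.fun,cost([0,0,0])
E
python3 - <<'E'
from h import *
z=np.load('pose.npz'); im=cv2.imread('pics/top0.png')
M=np.vstack([poly(rectm(-100,95,60,66)),poly(rectm(-56,56,45.5,66))])
x,f,f0=fitedge(im,'top',M,z['p']); print('printer delta',x.round(3),f,f0)
D=np.eye(4);D[:3,:3]=Ro.from_euler('z',x[2]).as_matrix();D[:2,3]=x[:2]; p=z['p']@D
print(p[:3,3],np.degrees(np.arctan2(p[1,0],p[0,0])))
M=poly(rectm(-55,55,43,9)); xc,f,f0=fitedge(im,'top',M,z['c']); print('cover delta',xc.round(3),f,f0)
np.savez('pose.npz',c=z['c'],p=p,dc=xc)
E
```

```text
Traceback (most recent call last):
  File "h.py", line 54, in fitedge
    best=min((minimize(cost,[a,b,c],method='Nelder-Mead',options=dict(initial_simplex=[[a,b,c],[a+2,b,c],[a,b+2,c],[a,b,c+.01]])) for a in np.linspace(-span[0],span[0],5) for b in np.linspace(-span[1],span[1],5) for c in (-span[2]/2,0,span[2]/2)),key=lambda s:s.fun)
  File "h.py", line 54, in <genexpr>
    best=min((minimize(cost,[a,b,c],method='Nelder-Mead',options=dict(initial_simplex=[[a,b,c],[a+2,b,c],[a,b+2,c],[a,b,c+.01]])) for a in np.linspace(-span[0],span[0],5) for b in np.linspace(-span[1],span[1],5) for c in (-span[2]/2,0,span[2]/2)),key=lambda s:s.fun)
              ~~~~~~~~^^^^^^^^^^^^^^^^^^^^^^^^^^^^^^^^^^^^^^^^^^^^^^^^^^^^^^^^^^^^^^^^^^^^^^^^^^^^^^^^^^^^^^^^^^^^^^^^^^^^^^^^^^^
  File "h.py", line 52, in cost
    W=(T0@D@np.c_[M,np.ones(len(M))].T).T[:,:3]; uv=w2pix(n,W)
                                                    ~~~~~^^^^^
  File "h.py", line 18, in w2pix
    c=cal(n);T=np.array(c['world_from_camera']);p=(np.asarray(P,float).reshape(-1,3)-T[:3,3])@T[:3,:3]
  File "h.py", line 5, in cal
    return r.get_calibration(n)
           ~~~~~~~~~~~~~~~~~^^^
ValueError: time passes only in moves, steps and waits
```

Emit:
{"api": "carry_out", "payload": {
  "commands": [
    [[0,0,0,-1,0,0,1],[0,0,0,-2.5,0,0,1],[0,0,0,-3,0,0,1],[0,0,0,-3,0,0,1],[0,0,0,-3,0,0,1],[0,0,0,-1.5,0,0,1],[0,0,0,0,0,0,1]]
  ]
}}

```text
time: 5.28
ee_pos: [509.0, 238.2, 163.5]
ee_rot: [-0.629, 1.57, -1.037]
force: [-0.5, 0.2, -0.6]
width: 10.9
```

Too many calibration calls; I'll cache them.

```bash
sed -i 's/^def cal(n):/import functools\n@functools.lru_cache(None)\ndef cal(n):/' h.py
python3 - <<'E'
from h import *
z=np.load('pose.npz'); im=cv2.imread('pics/top0.png')
M=np.vstack([poly(rectm(-100,95,60,66)),poly(rectm(-56,56,45.5,66))])
x,f,f0=fitedge(im,'top',M,z['p']); print('printer delta',x.round(3),f,f0)
D=np.eye(4);D[:3,:3]=Ro.from_euler('z',x[2]).as_matrix();D[:2,3]=x[:2]; p=z['p']@D
print(p[:3,3],np.degrees(np.arctan2(p[1,0],p[0,0])))
M=poly(rectm(-55,55,43,9)); xc,f,f0=fitedge(im,'top',M,z['c']); print('cover delta',xc.round(3),f,f0)
np.savez('pose.npz',c=z['c'],p=p,dc=xc)
T=tcp(); print(T.round(3))
E
```

```text
printer delta [-1.959  2.467 -0.02 ] -38.696546530871146 -34.85655871358689
[577.39431435 -33.41883361   0.        ] -10.605457760597602
cover delta [ 1.074  0.198 -0.016] -52.72467840027325 -52.04978498107963
[[ 0.00000e+00  3.97000e-01  9.18000e-01  5.09044e+02]
 [-0.00000e+00  9.18000e-01 -3.97000e-01  2.38224e+02]
 [-1.00000e+00 -0.00000e+00  0.00000e+00  1.63460e+02]
 [ 0.00000e+00  0.00000e+00  0.00000e+00  1.00000e+00]]
```

```bash
cat >> h.py <<'E'
P_=np.load('pose.npz')['p']
GR=tool_in_cover(1,15.4,18,1.0)
def cov_target(xc,yc,zc,deg,yaw=0.):  # plate front lower edge at printer coords, rear up by deg
    T=np.eye(4);T[:3,:3]=Ro.from_euler('ZY',[yaw,-deg],degrees=True).as_matrix()
    T[:3,3]=np.array([xc,yc,zc])-T[:3,:3]@[-55,0,4]
    return P_@T@GR
def cov_now():  # printer-frame front edge, heel, tilt
    T=np.linalg.inv(P_)@tcp()@np.linalg.inv(GR)
    f=T@[-55,0,4,1];h=T@[55,0,4,1]; print('front',f[:3].round(1),'heel',h[:3].round(1),'eul ZYX',Ro.from_matrix(T[:3,:3]).as_euler('ZYX',degrees=True).round(2),'F',r.sense()['force'].round(1),'w',round(r.sense()['width'],1),'t',round(r.sense()['time'],2))
E
python3 - <<'E'
from h import *
cov_now(); G=cov_target(-38,0,105,20); print(G[:3,3]); rows(G,9,1)
E
```

```text
front [-188.6  269.6  152. ] heel [-81.3 245.3 152.1] eul ZYX [-12.76  -0.03  -0.02] F [-0.5  0.2 -0.6] w 10.9 t 5.28
[603.82082195 -37.34964652 140.67996634]
deg/row 2.6297335934029626 mm/row 32.478420793571075
[[[-0.024, -0.039, 0.004, 0.25, -2.39, 2.18, 1],
[-0.024, -0.039, 0.004, 0.33, -2.45, 2.11, 1],
[-0.024, -0.039, 0.004, 0.4, -2.5, 2.04, 1],
[-0.024, -0.039, 0.004, 0.46, -2.55, 1.96, 1],
[-0.024, -0.039, 0.004, 0.53, -2.6, 1.88, 1],
[-0.024, -0.039, 0.004, 0.58, -2.65, 1.79, 1],
[-0.024, -0.039, 0.004, 0.64, -2.69, 1.7, 1],
[-0.024, -0.039, 0.004, 0.69, -2.74, 1.61, 1],
[-0.024, -0.039, 0.004, 0.74, -2.78, 1.51, 1]]]
```

Emit:
{"api": "carry_out", "payload": {
  "commands": [
    [[-0.024,-0.039,0.004,0.2,-2.3,2.1,1],[-0.024,-0.039,0.004,0.3,-2.4,2.1,1],[-0.024,-0.039,0.004,0.4,-2.5,2.0,1],[-0.024,-0.039,0.004,0.5,-2.5,1.9,1],[-0.024,-0.039,0.004,0.5,-2.6,1.9,1],[-0.024,-0.039,0.004,0.6,-2.6,1.8,1],[-0.024,-0.039,0.004,0.6,-2.7,1.7,1],[-0.024,-0.039,0.004,0.6,-2.0,1.3,1],[-0.024,-0.039,0.004,0.5,-1.6,0.9,1],[0,0,0,0,0,0,1],[0,0,0,0,0,0,1]]
  ]
}}

```text
time: 6.2
ee_pos: [598.8, -24.4, 140.0]
ee_rot: [-0.019, 1.205, -0.195]
force: [0.6, 0.4, -0.3]
width: 10.8
```

```bash
python3 - <<'E'
from h import *
cov_now(); G=cov_target(-38,0,105,20); rows(G,2,1)
for n in ('top','scene'):
    im,d=r.snapshot(n); cv2.imwrite(f'pics/{n}2.png',im); np.save(n+'2.npy',d)
    if n=='top': b=cv2.resize(im[125:255,290:390],None,fx=4,fy=4,interpolation=3)
    else: a=cv2.resize(im[205:335,240:340],None,fx=4,fy=4,interpolation=3)
cv2.imwrite('pics/hov.png',np.hstack([a,b]))
E
```

```text
front [-44.7  11.  103.3] heel [ 58.   12.1 142.6] eul ZYX [  0.6  -20.94  -0.41] F [ 0.6  0.4 -0.3] w 10.8 t 6.2
deg/row 0.5579391097743506 mm/row 6.944529537601485
[[[0.005, 0.008, 0.002, 0.1, -0.59, 0.35, 1],
[0.005, 0.008, 0.002, 0.1, -0.59, 0.35, 1]]]
```

View pics/hov.png

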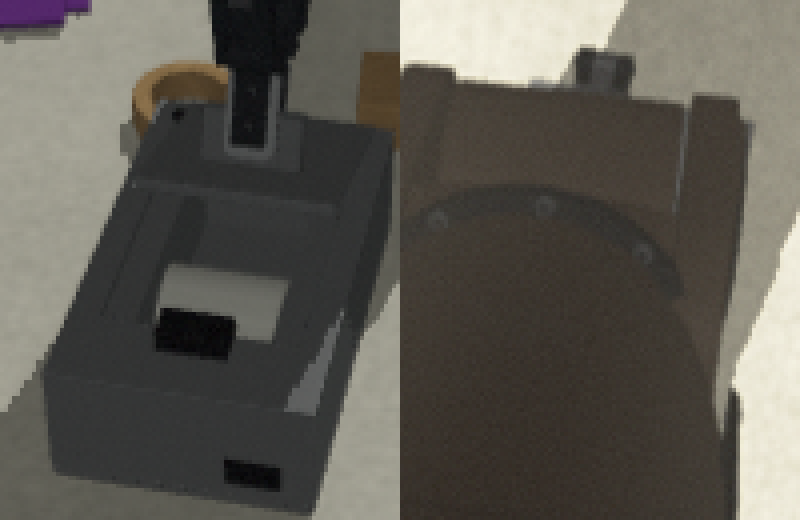

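The hover view shows the cover held by its rib (250,130), but its outline is hard to tell from the printer. I'll overlay the models.

```bash
python3 - <<'E'
from h import *
im=cv2.imread('pics/scene2.png'); im0=cv2.imread('pics/scene0.png')
C=tcp()@np.linalg.inv(GR)
Mp=np.vstack([poly(rectm(-100,95,60,66)),poly(rectm(-56,56,45.5,66))])
x,f,f0=fitedge(im0,'scene',Mp,P_); print('printer(scene)',x.round(3),f,f0)
S=4;big=cv2.resize(im[195:335,230:350],None,fx=5,fy=5,interpolation=3)
def dr(T,M,col):
    uv=(w2pix('scene',(T@np.c_[M,np.ones(len(M))].T).T[:,:3])-[230,195]+.4)*5
    for q in uv: cv2.circle(big,tuple(int(v) for v in q),1,col,-1)
dr(P_,Mp,(0,255,0)); dr(C,poly(rectm(-55,55,43,9)),(0,0,255)); dr(C,poly(rectm(12,24,22,33)),(0,255,255)); dr(C,poly(rectm(-69,-55,25,4)),(255,0,255))
cv2.imwrite('pics/ov.png',cv2.convertScaleAbs(big,alpha=1.6))
Mc=np.vstack([seg(np.array([-55,s*43,9.]),np.array([55,s*43,9.])) for s in(1,-1)]+[seg(np.array([55,-43,9.]),np.array([55,43,9.])),poly(rectm(12,24,22,33))])
x,f,f0=fitedge(im,'scene',Mc,C,(4,6,.03)); print('cover(scene)',x.round(3),f,f0)
E
```

```text
printer(scene) [ 1.753e+00  9.789e+00 -7.000e-03] -44.26527728766543 -35.05927163900043
cover(scene) [  0.067 -13.315   0.258] -39.560719617996256 -33.18950759522523
```

View pics/ov.png

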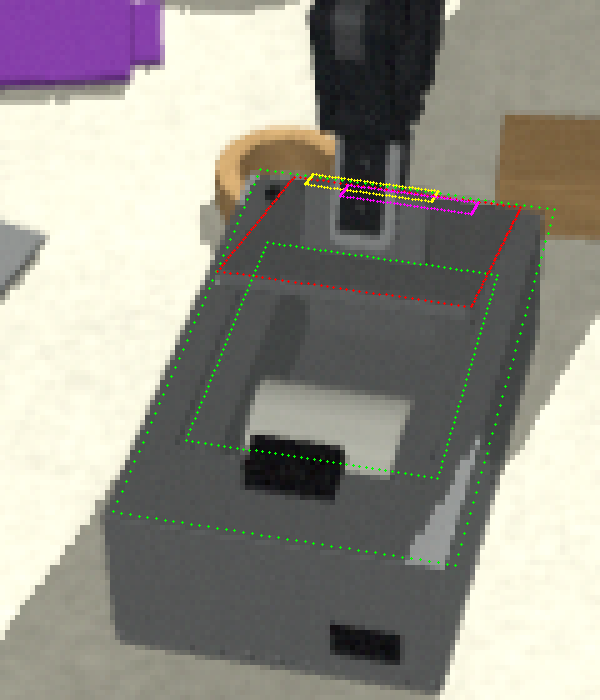

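```bash
python3 - <<'E'
from h import *
def edges(v,lo,hi): # robust ends
    return np.percentile(v,[1,99]).round(1)
for n in('top','scene'):
    Q=cloud(n,np.load(n+'0.npy')).reshape(-1,3); q=(np.linalg.inv(P_)@np.c_[Q,np.ones(len(Q))].T).T[:,:3]
    m=(abs(q[:,2]-66)<5)&(abs(q[:,0])<110)&(abs(q[:,1])<75); s=q[m]
    print(n,len(s),'z',np.median(s[:,2]).round(1),cv2.minAreaRect(s[:,:2].astype(np.float32)))
    b=[(lambda t:(np.round((np.sort(t)[2]+np.sort(t)[-3])/2,1)))(s[(s[:,0]>a)&(s[:,0]<a+20),1]) for a in range(-90,90,20)]; print('midline y',b)
    e=[np.round((np.sort(t)[2],np.sort(t)[-3]),1).tolist() for a in range(-50,50,20) for t in [s[(s[:,1]>a)&(s[:,1]<a+20),0]]]; print('x ends',e)
    # recess inner edges
    k=s[(abs(s[:,0])<45)&(abs(s[:,1])>38)&(s[:,2]>63.5)]
Q=cloud('scene',np.load('scene2.npy')).reshape(-1,3); Ci=np.linalg.inv(tcp()@np.linalg.inv(GR)); q=(Ci@np.c_[Q,np.ones(len(Q))].T).T[:,:3]
s=q[(abs(q[:,2]-9)<4)&(abs(q[:,0])<62)&(abs(q[:,1])<52)]
print('cover',len(s),np.median(s[:,2]).round(1),[np.round([np.sort(t)[1],np.sort(t)[-2]],1).tolist() for a in range(0,50,10) for t in [s[(s[:,0]>a)&(s[:,0]<a+10),1]] if len(t)>5],'x end',np.sort(s[:,0])[-5:].round(1))
s=q[(q[:,2]>14)&(q[:,2]<40)&(abs(q[:,0]-24)<4)&(abs(q[:,1])<35)]; print('rib y',len(s),np.sort(s[:,1])[[1,-2]].round(1))
E
```

```text
top 3122 z 65.8 ((-1.2853546142578125, -1.8761062622070312), (198.60154724121094, 120.24633026123047), 0.28277626633644104)
midline y [np.float64(-2.2), np.float64(-2.1), np.float64(-2.3), np.float64(-2.2), np.float64(-2.1), np.float64(-1.8), np.float64(-1.5), np.float64(-1.5), np.float64(-1.8)]
x ends [[-99.9, 95.9], [-99.8, 96.6], [-100.1, 97.2], [-100.1, 96.4], [-99.8, 95.8]]
scene 2931 z 65.9 ((1.2005462646484375, -3.650196075439453), (199.1287078857422, 120.78606414794922), 0.09168612211942673)
midline y [np.float64(-3.3), np.float64(-3.4), np.float64(-3.5), np.float64(-3.3), np.float64(-3.4), np.float64(-3.2), np.float64(-3.5), np.float64(-3.4), np.float64(-3.5)]
x ends [[-96.5, 98.9], [-95.7, 99.9], [-95.9, 99.3], [-96.2, 98.8], [-97.1, 99.3]]
cover 814 8.8 [[-43.0, 41.8], [-41.0, 41.8], [-43.4, 41.7], [-41.7, 41.8], [-42.3, 41.9]] x end [57.2 57.4 57.5 57.7 58.7]
rib y 150 [-22.5  21.1]
```

```bash
python3 - <<'E'
from h import *
D=frame(np.radians(.2),[1.5,-2.7],0); z=dict(np.load('pose.npz')); z['p']=P_@D; np.savez('pose.npz',**z)
E
python3 - <<'E'
from h import *
cov_now(); H=cov_target(-38,0,90,20); rows(H,3,1); rows(cov_target(-38,0,63,20),3,1,H)
E
```

```text
front [-46.2  14.8 103.6] heel [ 56.6  15.7 142.9] eul ZYX [  0.48 -20.96  -0.4 ] F [ 0.6 -0.6 -0.2] w 11.2 t 6.3
deg/row 0.3626969375241597 mm/row 7.681577919634265
[[[0.003, 0.006, 0.001, 0.56, -0.51, 0.09, 1],
[0.003, 0.006, 0.001, 0.56, -0.51, 0.1, 1],
[0.003, 0.006, 0.001, 0.56, -0.51, 0.1, 1]]]
deg/row 8.812649437144275e-16 mm/row 9.0
[[[-0.0, 0.0, 0.0, 0.85, 0.0, -0.31, 1],
[-0.0, 0.0, 0.0, 0.85, 0.0, -0.31, 1],
[-0.0, 0.0, 0.0, 0.85, 0.0, -0.31, 1]]]
```

Emit:
{"api": "carry_out", "payload": {
  "commands": [
    [[0.003,0.006,0.001,0.5,-0.5,0.1,1],[0.003,0.006,0.001,0.5,-0.5,0.1,1],[0.003,0.006,0.001,0.5,-0.4,0.1,1],[0,0,0,0,0,0,1],[0,0,0,0,0,0,1]]
  ]
}}

```text
time: 6.72
ee_pos: [605.1, -36.6, 126.2]
ee_rot: [0.002, 1.226, -0.178]
force: [-0.0, -0.1, -0.5]
width: 10.3
```

```bash
python3 - <<'E'
from h import *
cov_now(); rows(cov_target(-38,0,70,20),2,1)
E
```

```text
front [-38.6   3.5  90.8] heel [ 65.    3.7 127.9] eul ZYX [  0.06 -19.74   0.05] F [-0.  -0.1 -0.5] w 10.3 t 6.72
deg/row 0.1393233439492676 mm/row 10.408541466862669
[[[0.001, -0.002, -0.001, 0.97, -0.18, -0.33, 1],
[0.001, -0.002, -0.001, 0.97, -0.18, -0.33, 1]]]
```

Emit:
{"api": "carry_out", "payload": {
  "commands": [
    [[0.001,-0.002,0,0.9,-0.2,-0.3,1],[0,0,0,0.9,-0.2,-0.3,1],[0,0,0,0,0,0,1],[0,0,0,0,0,0,1]]
  ]
}}

```text
time: 7.05
ee_pos: [605.0, -40.3, 106.3]
ee_rot: [0.004, 1.224, -0.177]
force: [0.1, -0.1, 0.0]
width: 10.6
```

```bash
python3 - <<'E'
from h import *
cov_now(); rows(cov_target(-39,0,62,20),2,1)
E
```

```text
front [-37.9  -0.1  70.8] heel [ 65.5  -0.  108.1] eul ZYX [  0.02 -19.85   0.07] F [ 0.1 -0.1  0. ] w 10.6 t 7.05
deg/row 0.08740878449288148 mm/row 4.347841440821583
[[[0.0, -0.001, -0.001, 0.39, 0.0, -0.2, 1],
[0.0, -0.001, -0.001, 0.39, 0.0, -0.2, 1]]]
```

Emit:
{"api": "carry_out", "payload": {
  "commands": [
    [[0,0,0,0.4,0,-0.2,1],[0,0,0,0.4,0,-0.2,1],[0,0,0,0,0,0,1]]
  ]
}}

```text
time: 7.3
ee_pos: [604.0, -39.8, 97.2]
ee_rot: [0.004, 1.224, -0.177]
force: [-0.7, -0.1, -0.5]
width: 10.8
```

Emit:
{"api": "carry_out", "payload": {
  "commands": [
    [[0,0,0,0.15,0,-0.05,1],[0,0,0,0,0,0,1]]
  ]
}}

```text
time: 7.47
ee_pos: [604.1, -39.7, 95.5]
ee_rot: [0.004, 1.224, -0.177]
force: [-0.3, -0.4, -1.3]
width: 10.7
```

```bash
python3 - <<'E'
from h import *
cov_now()
E
```

```text
front [-38.9   0.3  59.9] heel [64.6  0.4 97.3] eul ZYX [  0.04 -19.88   0.08] F [-0.3 -0.4 -1.3] w 10.7 t 7.47
```

Emit:
{"api": "carry_out", "payload": {
  "commands": [
    [[0,0,0,0.1,0,-0.03,1],[0,0,0,0,0,0,1]]
  ]
}}

```text
time: 7.63
ee_pos: [604.5, -39.7, 94.9]
ee_rot: [0.004, 1.223, -0.177]
force: [-2.0, -0.7, 1.8]
width: 10.3
```

Emit:
{"api": "carry_out", "payload": {
  "commands": [
    [[0,0,0,0.1,0,-0.03,1],[0,0,0,0,0,0,1]]
  ]
}}

```text
time: 7.8
ee_pos: [604.7, -39.7, 94.5]
ee_rot: [0.004, 1.222, -0.177]
force: [-2.7, 0.1, 3.7]
width: 10.8
```

Emit:
{"api": "carry_out", "payload": {
  "commands": [
    [[0,0,0,-0.1,0,0.03,1],[0,0,0,-0.13,0,-0.38,1],[0,0,0,-0.13,0,-0.38,1],[0,0,0,0,0,0,1]]
  ]
}}

```text
time: 8.13
ee_pos: [595.9, -38.1, 95.3]
ee_rot: [0.004, 1.222, -0.177]
force: [-0.8, -0.9, 0.9]
width: 10.8
```

```bash
python3 - <<'E'
from h import *
cov_now(); rows(cov_target(-53,0,60.2,20),2,1)
E
```

```text
front [-47.2   0.4  59.7] heel [56.2  0.5 97.2] eul ZYX [  0.05 -19.98   0.08] F [-0.8 -0.9  0.9] w 10.8 t 8.13
deg/row 0.05200711725981259 mm/row 2.9380663770307875
[[[0.0, -0.0, -0.001, -0.13, -0.02, -0.26, 1],
[0.0, -0.0, -0.001, -0.13, -0.02, -0.26, 1]]]
```

Emit:
{"api": "carry_out", "payload": {
  "commands": [
    [[0,0,0,-0.12,0,-0.27,1],[0,0,0,-0.11,0,-0.27,1],[0,0,0,0,0,0,1]]
  ]
}}

```text
time: 8.38
ee_pos: [590.2, -37.1, 96.0]
ee_rot: [0.004, 1.22, -0.177]
force: [1.6, -0.9, -1.6]
width: 10.7
```

```bash
python3 - <<'E'
from h import *
cov_now()
E
```

```text
front [-52.8   0.4  60.2] heel [50.4  0.4 98. ] eul ZYX [  0.04 -20.12   0.08] F [ 1.6 -0.9 -1.6] w 10.7 t 8.38
```

Emit:
{"api": "carry_out", "payload": {
  "commands": [
    [[0,0,0,0.0,0,-0.12,1],[0,0,0,0,0,0,1]]
  ]
}}

```text
time: 8.55
ee_pos: [590.2, -37.1, 96.3]
ee_rot: [0.004, 1.216, -0.177]
force: [0.7, -0.2, -0.9]
width: 10.5
```

Emit:
{"api": "carry_out", "payload": {
  "commands": [
    [[0,0,0,0.0,0,-0.12,1],[0,0,0,0,0,0,1]]
  ]
}}

```text
time: 8.72
ee_pos: [590.1, -37.1, 96.5]
ee_rot: [0.004, 1.214, -0.177]
force: [1.2, 0.7, -0.9]
width: 11.0
```

```bash
python3 - <<'E'
from h import *
cov_now()
im,d=r.snapshot('scene'); cv2.imwrite('pics/hook.png',cv2.convertScaleAbs(cv2.resize(im[205:335,240:350],None,fx=5,fy=4.5,interpolation=3),alpha=1.6))
E
```

```text
front [-52.7   0.3  60.3] heel [50.3  0.4 98.7] eul ZYX [  0.03 -20.47   0.08] F [ 1.2  0.7 -0.9] w 11.0 t 8.72
```

View pics/hook.png

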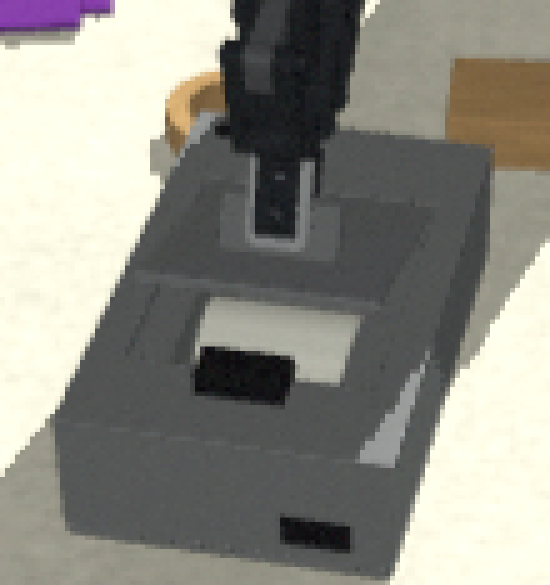

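The scene view shows the cover's front edge (195–430, 185–205) inside the recess with the tongue under the overhang; the light wall contact agrees. I'll swing down.

```bash
python3 - <<'E'
from h import *
rows(cov_target(-53.0,0.2,59.9,5),6,1)
E
```

```text
deg/row 2.5744349286519044 mm/row 3.3465988285041135
[[[0.0, 0.045, -0.0, 0.33, -0.0, 0.0, 1],
[0.0, 0.045, -0.0, 0.33, -0.0, 0.02, 1],
[0.0, 0.045, -0.0, 0.33, -0.0, 0.03, 1],
[0.0, 0.045, -0.0, 0.33, -0.0, 0.05, 1],
[0.0, 0.045, -0.0, 0.33, -0.0, 0.06, 1],
[0.0, 0.045, -0.0, 0.33, -0.0, 0.08, 1]]]
```

Emit:
{"api": "carry_out", "payload": {
  "commands": [
    [[0,0.045,0,0.33,0,0,1],[0,0.045,0,0.33,0,0.02,1],[0,0.045,0,0.33,0,0.03,1],[0,0,0,0,0,0,1]]
  ]
}}

```text
time: 9.1
ee_pos: [594.0, -37.9, 87.2]
ee_rot: [0.006, 1.353, -0.174]
force: [-0.2, -0.7, -0.4]
width: 11.3
```

```bash
python3 - <<'E'
from h import *
cov_now(); rows(cov_target(-53.0,0.2,59.9,5),3,1)
E
```

```text
front [-53.1   0.3  60.3] heel [54.3  0.4 84.1] eul ZYX [  0.04 -12.49   0.08] F [-0.2 -0.7 -0.4] w 11.3 t 9.1
deg/row 2.4975464298274237 mm/row 3.352553394806264
[[[0.0, 0.044, -0.001, 0.33, -0.0, 0.03, 1],
[0.0, 0.044, -0.001, 0.33, -0.0, 0.04, 1],
[0.0, 0.044, -0.001, 0.33, -0.0, 0.06, 1]]]
```

Emit:
{"api": "carry_out", "payload": {
  "commands": [
    [[0,0.044,0,0.33,0,0.03,1],[0,0.044,0,0.33,0,0.04,1],[0,0.035,0,0.3,0,0.04,1],[0,0,0,0,0,0,1]]
  ]
}}

```text
time: 9.43
ee_pos: [595.9, -38.3, 77.7]
ee_rot: [0.013, 1.478, -0.167]
force: [2.9, -1.5, 2.1]
width: 10.7
```

```bash
python3 - <<'E'
from h import *
cov_now(); rows(cov_target(-53.2,0.2,59.5,0),4,1)
E
```

```text
front [-54.    0.2  59.6] heel [55.5  0.3 69.7] eul ZYX [ 0.05 -5.31  0.07] F [ 2.9 -1.5  2.1] w 10.7 t 9.43
deg/row 1.3274234527727953 mm/row 1.7791990625675953
[[[0.0, 0.023, -0.0, 0.17, -0.0, 0.04, 1],
[0.0, 0.023, -0.0, 0.17, -0.0, 0.04, 1],
[0.0, 0.023, -0.0, 0.17, -0.0, 0.05, 1],
[0.0, 0.023, -0.0, 0.17, -0.0, 0.05, 1]]]
```

Emit:
{"api": "carry_out", "payload": {
  "commands": [
    [[0,0.023,0,0.17,0,0.06,1],[0,0.023,0,0.17,0,0.05,1]]
  ]
}}

```text
time: 9.6
ee_pos: [596.4, -38.4, 75.4]
ee_rot: [0.021, 1.522, -0.16]
force: [-0.4, -0.6, 3.9]
width: 10.5
```

Emit:
{"api": "carry_out", "payload": {
  "commands": [
    [[0,0.023,0,0.17,0,0.04,1],[0,0.023,0,0.17,0,0.04,1]]
  ]
}}

```text
time: 9.77
ee_pos: [596.7, -38.4, 72.6]
ee_rot: [0.18, 1.566, -0.0]
force: [0.4, -0.2, 1.5]
width: 10.8
```

```bash
python3 - <<'E'
from h import *
cov_now(); print(r.sense()['ft_torque'])
E
```

```text
front [-54.5   0.2  60.8] heel [55.5  0.3 61.4] eul ZYX [ 0.08 -0.29  0.05] F [ 0.4 -0.2  1.5] w 10.8 t 9.77
[-0.14646202 -0.4165655  -0.03641476]
```

Emit:
{"api": "carry_out", "payload": {
  "commands": [
    [[0,0.005,0,0.15,0,0,1],[0,0,0,0.15,0,0,1]]
  ]
}}

```text
time: 9.93
ee_pos: [596.9, -38.5, 71.2]
ee_rot: [0.237, 1.567, 0.057]
force: [-9.0, 0.5, 37.5]
width: 10.5
```

Emit:
{"api": "carry_out", "payload": {
  "commands": [
    [[0,0,0,0.2,0,0,1],[0,0,0,0.2,0,0,1]]
  ]
}}

```text
time: 10.1
ee_pos: [596.9, -38.5, 71.2]
ee_rot: [0.073, 1.561, -0.107]
force: [-3.5, -0.3, 24.1]
width: 10.5
```

```bash
python3 - <<'E'
from h import *
cov_now(); print(r.sense()['ft_torque'])
im,d=r.snapshot('scene'); cv2.imwrite('pics/sn.png',cv2.convertScaleAbs(cv2.resize(im[205:335,240:350],None,fx=5,fy=4.5,interpolation=3),alpha=1.6)); np.save('sn.npy',d)
E
```

```text
front [-54.3   0.2  59.1] heel [55.7  0.3 60.2] eul ZYX [ 0.08 -0.57  0.04] F [-3.5 -0.3 24.1] w 10.5 t 10.1
[ 0.08683181  0.96709449 -0.06023628]
```

View pics/sn.png

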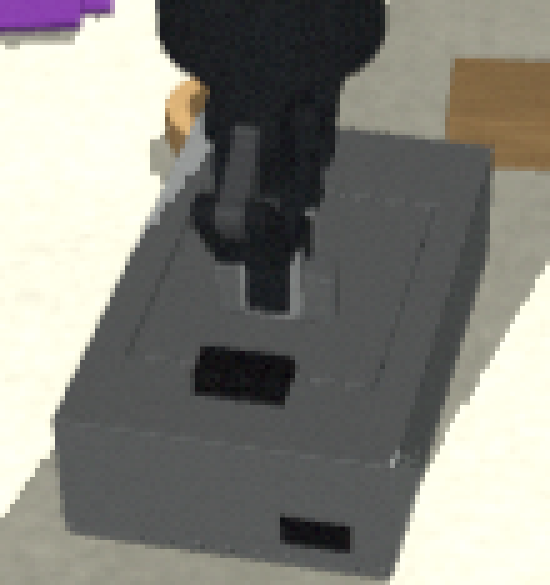

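Flat as seen, with 37 N at the press, well under 80 N. I'll add a slight rear-down press to be sure of the snap, then a gentle lift check.

Emit:
{"api": "carry_out", "payload": {
  "commands": [
    [[0,0.012,0,0.1,0,0,1],[0,0.006,0,0.1,0,0,1]]
  ]
}}

```text
time: 10.32
ee_pos: [596.8, -38.5, 71.3]
ee_rot: [2.817, 1.569, 2.636]
force: [-0.7, -0.8, 10.5]
width: 10.4
```

Emit:
{"api": "carry_out", "payload": {
  "commands": [
    [[0,0,0,-0.05,0,0,1],[0,0,0,0,0,0,1]]
  ]
}}

```text
time: 10.48
ee_pos: [596.8, -38.5, 71.9]
ee_rot: [0.348, 1.569, 0.168]
force: [4.2, -0.9, 0.3]
width: 10.7
```

Emit:
{"api": "carry_out", "payload": {
  "commands": [
    [[0,0,0,-0.12,0,0,1],[0,0,0,-0.1,0,0,1]]
  ]
}}

```text
time: 10.65
ee_pos: [596.8, -38.4, 72.2]
ee_rot: [0.208, 1.567, 0.027]
force: [8.8, -1.3, -12.2]
width: 11.1
```

```bash
python3 - <<'E'
from h import *
cov_now(); print(r.sense()['ft_torque'])
E
```

```text
front [-54.5   0.2  60.5] heel [55.5  0.3 60.9] eul ZYX [ 0.07 -0.19  0.04] F [  8.8  -1.3 -12.2] w 11.1 t 10.65
[-0.16300401 -1.36245202 -0.06405754]
```

The lift is resisted at -12 N after 1 mm of play, so the cover is held. I'll settle it, then open only partly to keep clear of the catch, and go up.

Emit:
{"api": "carry_out", "payload": {
  "commands": [
    [[0,0,0,0.06,0,0,1],[0,0,0,0,0,0,0.8],[0,0,0,0,0,0,0.8],[0,0,0,0,0,0,0.8],[0,0,0,0,0,0,0.8]]
  ]
}}

```text
time: 11.07
ee_pos: [594.6, -37.9, 69.9]
ee_rot: [1.524, 1.57, 1.344]
force: [-1.0, 0.2, -0.0]
width: 17.0
```

Emit:
{"api": "carry_out", "payload": {
  "commands": [
    [[0,0,0,-0.5,0,0.1,0.8],[0,0,0,-1,0,0.05,0.8],[0,0,0,-1.5,0,0,0.8],[0,0,0,-3,0,0,0.8],[0,0,0,-3,0,0,0.8],[0,0,0,-3,0,0,0.8]]
  ]
}}

```text
time: 11.57
ee_pos: [593.3, -37.8, 191.2]
ee_rot: [3.098, 1.558, 2.918]
force: [0.5, -0.2, -0.0]
width: 16.9
```

Emit:
{"api": "carry_out", "payload": {
  "commands": [
    [[0,0,0,-2,3,0,0.8],[0,0,0,-1,3.5,0,0.8],[0,0,0,0,3.5,0,0.8],[0,0,0,0,3.5,0,0.8],[0,0,0,0,3.5,0,0.8],[0,0,0,0,3.5,0,0.8],[0,0,0,0,2,0,0.8],[0,0,0,0,0,0,0.8]]
  ]
}}

```text
time: 12.23
ee_pos: [637.0, 191.6, 241.9]
ee_rot: [0.555, 1.562, 0.37]
force: [0.6, 0.4, 0.6]
width: 17.2
```

```bash
python3 - <<'E'
from h import *
print(r.sense()['force'],r.sense()['time'])
vis=[]
for n in('scene','top'):
    im,d=r.snapshot(n); Q=cloud(n,d).reshape(-1,3); q=(np.linalg.inv(P_)@np.c_[Q,np.ones(len(Q))].T).T[:,:3]
    k=lambda a,b,c,e:np.round(np.median(q[(q[:,0]>a)&(q[:,0]<b)&(q[:,1]>c)&(q[:,1]<e)&(abs(q[:,2]-66)<12),2]),1)
    print(n,'plate front',k(-48,-20,-38,38),'rear L',k(30,50,25,38),'rear R',k(30,50,-38,-25),'printer front',k(-95,-65,-50,50),'rear rim',k(75,90,-50,50),'side',k(-40,40,50,57))
    vis.append(cv2.resize(im[205:335,240:350] if n=='scene' else im[125:255,285:395],None,fx=3.6,fy=3.6,interpolation=3))
cv2.imwrite('pics/fin.png',cv2.convertScaleAbs(np.hstack(vis),alpha=1.5))
E
```

```text
[0.60175935 0.37083322 0.64205964] 12.2333
scene plate front 65.1 rear L 65.0 rear R 65.1 printer front 66.1 rear rim 66.1 side 66.0
top plate front 64.9 rear L 65.3 rear R 65.3 printer front 65.9 rear rim 66.2 side 66.2
```

View pics/fin.png

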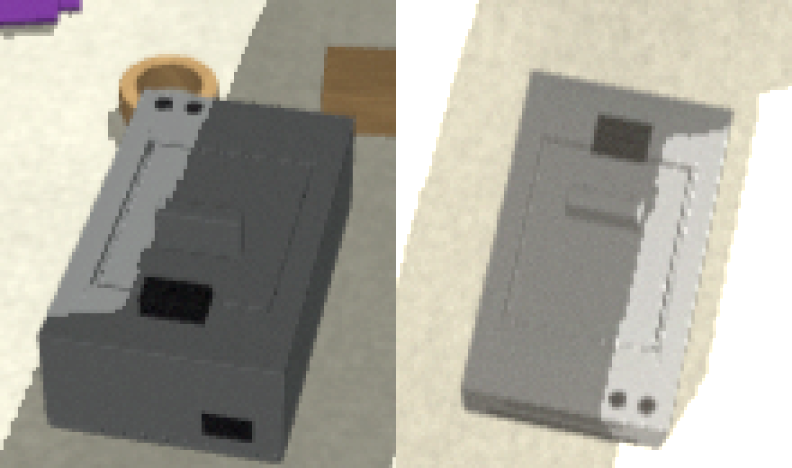

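The cover lies flat in the recess, with its plate at 65.0–65.3 mm all over (65 is seated). Its rear edge is under the black catch at (622,137), and the gripper is clear. I'll hand in.

```bash
python3 -c "
from plant import r
print(r.sign_off())"
```

```text
the job is handed in; nothing more can be done
None
```

The printer's own cover, the grey one with the tongue, is fitted and I have handed the job in at about 12 s of the 51 s allowed. I gripped it by its rib, hooked the tongue under the front overhang with the rear held up about 20°, and swung the rear down. I then pressed it flat, with at most 37.5 N in the readings against the 80 N limit, and let go.

**Last checks:**
- **Flat:** both cameras put the plate at 64.9–65.3 mm up, front and rear; seated is 65 mm.
- **Under the catch:** before I let go, a light lift met 12 N after about 1 mm of play.
- **Clear:** the gripper ended well away from the printer, touching nothing.
- **Other things:** I went near none of them, but I did not measure them again at the end.

**Disagreements:** the automatic edge fit put the printer 2–3 mm off sideways from the depth readings. I used the depth readings, with the cover in hand seen from the scene camera as the reference. Contact then showed offsets of about 0.5 mm in height and 1.6 mm in x, which I allowed for.

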